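# Strip a hand-wheel clutch assembly

### The job

The sewing machine's hand-wheel assembly is stacked on the post of the rectangular arbor stand. Strip it for cleaning, one part at a time from the top down: drop the hex nut into the round magnetic dish, then stand the clutch knob in the rectangular parts tray, then lay the brass washer flat on the middle of the oilstone, and last put the hand wheel over the pin of the round wheel stand so that it lies flat on the base.

Things in the scene. Friction and masses are not known exactly. Their poses are not given: they have to be found in the camera images.
- arbor_stand: fixed rectangular dark steel base, 96 (x) x 78 (y) x 16 mm, with an upright steel post of 10 mm diameter in its centre whose top is 90 mm above the table. Origin: centre of the underside; z up along the post. Stack at the start, from the base up: hand wheel, washer, clutch knob, hex nut, all loose on the post (not screwed), lifted off straight up.
- hex_nut: top part of the stack: loose steel hex nut, 26 mm across flats, 30 mm across corners, 12 mm high, with a 14 mm through hole, 30 g. Starts 80 mm above the table. Origin: centre of the underside; z up; the x axis points at the middle of a flat
- clutch_knob: second part: loose black knurled clutch knob, 40 mm diameter, 20 mm high, 22 mm through hole, 50 g. Starts 60 mm above the table. Origin: centre of the underside; z up
- washer: third part: loose flat brass ring washer, 52 mm outer diameter, 20 mm hole, 6 mm thick, 50 g. Starts 54 mm above the table, on the end of the wheel's hub. Origin: centre of the underside; z up
- wheel: bottom part: loose hand wheel, 76 mm diameter; its rim is 16 mm high (1 mm clear of the surface it lies on; the hub carries it); a bright hub of 36 mm diameter rises in its middle to 38 mm (22 mm above the rim, grip it there); the 22 mm bore goes right through; 220 g. Starts 16 mm above the table, flat on the stand's base. Origin: centre of the underside; z up
- magnet_dish: fixed shallow round steel dish, 77 mm over the rim, 17 mm high, sloping sides, floor 3 mm above the table; it holds nothing by itself (no magnetic pull acts). Origin: centre of the underside; place of the hex nut
- parts_tray: fixed shallow rectangular bright metal tray, 84 (x) x 94 (y) mm outside, 18 mm high, walls and floor 2.5 mm thick, rim bead 2 mm higher; empty. Origin: centre of the underside; x along the shorter side; place of the clutch knob
- oilstone: fixed oilstone in a wooden holder: holder 62 (x) x 100 (y) x 14 mm, the grey stone on it 52 x 90 mm, its flat top 22 mm above the table. Origin: centre of the underside; y along the length; place of the washer
- wheel_stand: fixed round grey cast base, 86 mm diameter at the bottom and 80 mm at its flat top, 16 mm high, with an upright steel pin of 10 mm diameter in its centre whose top, tapered over the last 10 mm, is 62 mm above the table. Origin: centre of the underside; place of the hand wheel, whose 22 mm bore goes over the pin
- overlock: obstacle, not handled: ivory sewing machine left of the work, 280 mm high (thread tree 450 mm), filling x 0.25 to 0.58 m and y -0.14 to 0.26; pass round or above it. The work lies between it and the grey hemming machine (250 mm high, y below -0.52). An oil bottle, 128 mm tall, stands near x 0.63, y -0.385: carry parts 0.2 m or more above the table. Origin: centre of the underside
Mind the look-alikes: they are no part of the job. There is more than one size of the clutch_knob; the one meant has the size given above.

How it is judged:
By the outcome, as a careful person would: the job done as asked, in the order asked, and still so for the second after the job is handed in, with the robot touching nothing.
It also fails if it takes over 120 s, if anything falls off the work surface, if the arm or the gripper's body presses on something with over 40 N, if the wrist force passes 120 N, or if a joint passes its speed limit or range.

### The arm

A 6-joint arm with a two-finger parallel gripper is mounted at the origin on a cart in front of the work surface, level with it; the furniture and walls round the work are solid. World frame = base frame: x ahead of the robot, y to its left, z up, the work surface at z = 0. Lengths are in m, angles in rad, forces in N, time in s.
With the tool pointing down it reaches from about 0.3 to 0.875 m from the base axis. Payload 6.4 kg.
Tool frame: the origin (TCP) lies midway between the tips of the shut fingers; the grasp point (between the pads) lies tcp_to_grasp behind it (tcp_to_grasp is the distance from the TCP to the grasp point, in m); z points along the fingers, y is the line along which they close (so a half turn about z gives the same grasp; the last joint's range is limited). The gripper opens to 85 mm and grips with 20 to 120 N. Pads are 22 mm wide; open, the fingers measure 114 mm over their backs; the gripper's body (76 mm by 85 mm) begins 54 mm behind the grasp point. The pads swing forward as they close: fully open they stand 13 mm farther back than shut.
Start: joints at [-1.444, 0.181, 1.607, -0, 1.354, -0.206], TCP at [0.188, -0.543, 0.231] pointing down, gripper open.
Joint ranges: [-2.99, 2.99], [-0.89, 2.07], [0.3, 2.58], [-1.14, 4.28], [0, 2.63], [-3.12, 3.12]. Speed limits (rad/s): [2.57, 2.57, 3.01, 3.14, 3.14, 3.14].

### API

Orientations are given as [roll, pitch, yaw] about the fixed x, y, z axes, in that order (R = Rz(yaw) Ry(pitch) Rx(roll)).
In Python, from workcell import * gives the robot as it stands.
- The arm moves only by the shell command python3 -m pendant [FORCE], which reads ROWS from standard input. ROWS is a JSON list of rows, 1 to 5 of them, each written [[dx, dy, dz], [rx, ry, rz], opening]: dx, dy, dz in units of 50 mm, then a rotation vector rx, ry, rz in units of 0.1 rad, then the finger opening in m; each row is the pose to reach, as a shift and turn from the pose commanded when the command began, along the tool's axes at that moment; what a row does not reach only later rows make up. A row lasts 1/12 s, in which the tool goes at most 0.0417 m and 0.125 rad, less where a joint would pass 70% of its speed; a pose out of reach is approached as far as the arm can. The fingers move at their own pace and stop on an object; FORCE is the grip in N (left out, the last holds). Time passes only in rows, so rows that do not move let the fingers close. It prints the time, the measured TCP pose, the force, the opening and the grip force at its end. Input that does not fit is refused with a message, and nothing moves.
- state(): the state, without advancing time (a new reading comes with each control period).
- camera(name): name is "side" or "top" or "wrist"; returns the picture (420x560x3 uint8, red, green, blue); there is no depth.
- calibration(name): a dict with "fx", "fy", "cx", "cy" (pixels), "R" (3x3) and "t" (3): a world point X has camera coordinates R X + t; the wrist camera has in their place "T_tool_cam" (4x4, takes a point from camera to tool coordinates, whose origin is the TCP and whose axes are the flange's). Camera axes: x right, y down, z forward; pixel columns grow to the right and rows downward; lengths in m; the calibration is good to about 2 mm. A picture is of the moment at which its call begins: read the wrist's pose just before it. calibration takes no time and is no camera call.
- sign_off(): hands the job in; it is judged then, once.
The state is a dict: "time": time; "qpos": joint angles; "dq": joint speeds; "effort": joint torques, N m; "position": TCP position; "tcp_rot": TCP orientation; "ft_force": force on the tool from outside, world axes, zero at the start; "wrist_torque": the same for the moment, N m; "grip_width": finger opening in m; "finger_force": force on a finger pad.
Only numpy, scipy, OpenCV 4.12 (cv2) and the standard library are available. Lean on these libraries where they do the work, as an engineer would, in place of code of your own. Each camera call takes 0.05 s, during which the arm holds its last target. There are 200 camera calls.

## Working session

There is one attempt and no reset: what is moved stays moved. The work goes in short steps, Python scripts to look and compute and a shell command to move; the robot and the scene stay as the last step left them, time stands still between calls to the robot, and variables do not carry over. Pictures are saved under pics/ and viewed, at most 14 in all, crops included, and the job is handed in when it is done.

```bash
mkdir -p pics; ls; python3 - <<'E'
from workcell import *
import cv2
s=state();print({k:(v if not hasattr(v,'tolist') else v.tolist()) for k,v in s.items()})
try: print(tcp_to_grasp)
except Exception as e: print(e)
for n in ["side","top","wrist"]:
    cv2.imwrite(f"pics/{n}0.png",camera(n)[:,:,::-1]); print(n,calibration(n))
E
```

```text
pics
{'time': 0.0, 'qpos': [-1.4442750921440481, 0.18153986051516427, 1.6080004457231791, 1.887951687789572e-05, 1.3538009245601414, -0.20628813990321834], 'dq': [-0.00017341734048731904, -0.00044253145071554477, -0.0009276875244719822, 0.0008807353214181377, 0.000618362786341206, 0.0011295229837508965], 'effort': [-0.0008838484973239247, -44.488245248794556, -35.1338267326355, -0.00033330537007714156, 0.0088392713223584, 6.903126177348895e-06], 'position': [0.1878102803478854, -0.5428836612474235, 0.2303884720139638], 'tcp_rot': [-3.1398849245960108, -0.0003761965698543257, 0.33280497252082], 'ft_force': [0.5073154628311926, 0.1740616930385724, -1.739132300061023], 'wrist_torque': [0.011533603400891941, -0.02765608925441105, -0.005174062424901167], 'finger_force': 0.0, 'grip_width': 0.08540628074917496}
0.0187
side {'fx': 410.7499940169988, 'fy': 410.7499940169988, 'cx': 276.47080335071, 'cy': 207.93064427292245, 'R': array([[-0.7642136 ,  0.64495351,  0.00354109],
       [ 0.38467841,  0.46020351, -0.80014702],
       [-0.51768725, -0.61012105, -0.59979347]]), 't': array([ 0.53555818, -0.00731272,  1.23342626])}
top {'fx': 401.5886071380205, 'fy': 401.5886071380205, 'cx': 283.94941362241906, 'cy': 210.32436506419765, 'R': array([[ 2.05773145e-05, -9.99964692e-01,  8.40322374e-03],
       [-9.83974104e-01, -1.51863758e-03, -1.78304954e-01],
       [ 1.78311419e-01, -8.26488551e-03, -9.83939393e-01]]), 't': array([-0.23996911,  0.5097824 ,  0.83907794])}
wrist {'fx': 339.77246963067137, 'fy': 339.77246963067137, 'cx': 282.3438684871759, 'cy': 210.0908316425843, 'T_tool_cam': array([[ 5.50321187e-04, -9.52787726e-01, -3.03636702e-01,
         7.67667496e-02],
       [ 9.99999745e-01,  6.62588708e-04, -2.66717896e-04,
        -1.19168564e-03],
       [ 4.55311787e-04, -3.03636477e-01,  9.52787847e-01,
        -1.43695691e-01],
       [ 0.00000000e+00,  0.00000000e+00,  0.00000000e+00,
         1.00000000e+00]])}
```

View pics/top0.png

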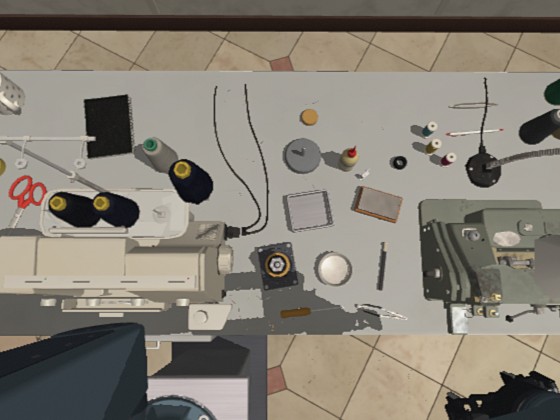

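View pics/side0.png

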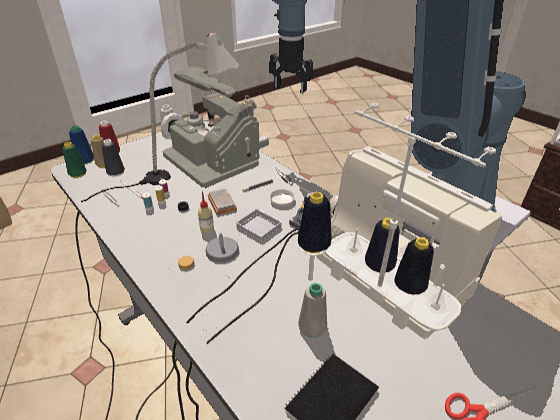

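The top view shows the stack at about (277,265), the dish at (333,268), the tray at (309,211), the oilstone at (378,204), the wheel stand at (302,155), a small black ring at (399,162), and the oil bottle at (349,158). In the side view the navy cone hides most of the stack. The tray is at (260,226), the wheel stand at (222,250) and the oilstone at (222,202).

```bash
cat > h.py <<'E'
from workcell import *
import numpy as np, cv2
from scipy.spatial.transform import Rotation as Ro
def tool(s=None):
    s=s or state(); return Ro.from_euler('xyz',s['tcp_rot']).as_matrix(), np.array(s['position'])
def cam(n,s=None):
    c=calibration(n)
    if n!='wrist': R=np.array(c['R']); return c,R.T,-R.T@np.array(c['t'])
    R,p=tool(s); T=np.array(c['T_tool_cam']); return c,R@T[:3,:3],R@T[:3,3]+p
def ray(n,uv,s=None):
    c,R,o=cam(n,s); d=R@np.array([(uv[0]-c['cx'])/c['fx'],(uv[1]-c['cy'])/c['fy'],1.]); return o,d/np.linalg.norm(d)
def onz(n,uv,z,s=None):
    o,d=ray(n,uv,s); return o+d*(z-o[2])/d[2]
def proj(n,X,s=None):
    c,R,o=cam(n,s); q=R.T@(np.array(X)-o); return np.array([c['fx']*q[0]/q[2]+c['cx'],c['fy']*q[1]/q[2]+c['cy']])
def meet(rays):
    A=sum(np.eye(3)-np.outer(d,d) for o,d in rays); b=sum((np.eye(3)-np.outer(d,d))@o for o,d in rays)
    return np.linalg.solve(A,b)
def rel(X,yaw=None):
    """shift in tool axes to bring TCP to X, rotation about tool z for wanted yaw (mod pi)"""
    R,p=tool(); d=R.T@(np.array(X)-p); y=state()['tcp_rot'][2]
    rz=None if yaw is None else -((yaw-y+np.pi/2)%np.pi-np.pi/2)
    return np.round(d,4),rz
def snap(n,name):
    s=state(); im=camera(n); cv2.imwrite(f'pics/{name}.png',im[:,:,::-1]); return s,im
E
python3 - <<'E'
from h import *
for k,uv,z in [('stack',(277,265),.09),('dish',(333,268),.01),('tray',(309,211),.01),('stone',(378,204),.022),('wst',(302,155),.016),('ring',(399,162),.02),('bottle',(349,158),.12)]:
    print(k,onz('top',uv,z).round(3))
print(cam('top')[2])
R,p=tool();print(R.round(3)); print(rel([0.54,-0.22,0.30],0))
E
for n in 1; do python3 -c "
import cv2;i=cv2.imread('pics/top0.png')[130:310,240:420];cv2.imwrite('pics/crop0.png',cv2.resize(i,None,fx=3.3,fy=3.3,interpolation=cv2.INTER_CUBIC))"; done
```

```text
stack [ 0.388 -0.225  0.09 ]
dish [ 0.385 -0.35   0.01 ]
tray [ 0.515 -0.297  0.01 ]
stone [ 0.529 -0.454  0.022]
wst [ 0.647 -0.282  0.016]
ring [ 0.63  -0.508  0.02 ]
bottle [ 0.607 -0.374  0.12 ]
[ 0.35200044 -0.23225158  0.91851508]
[[ 0.945  0.327 -0.   ]
 [ 0.327 -0.945  0.001]
 [ 0.    -0.001 -1.   ]]
(array([ 0.4384, -0.1904, -0.069 ]), np.float64(0.3327953688627914))
```

View pics/crop0.png

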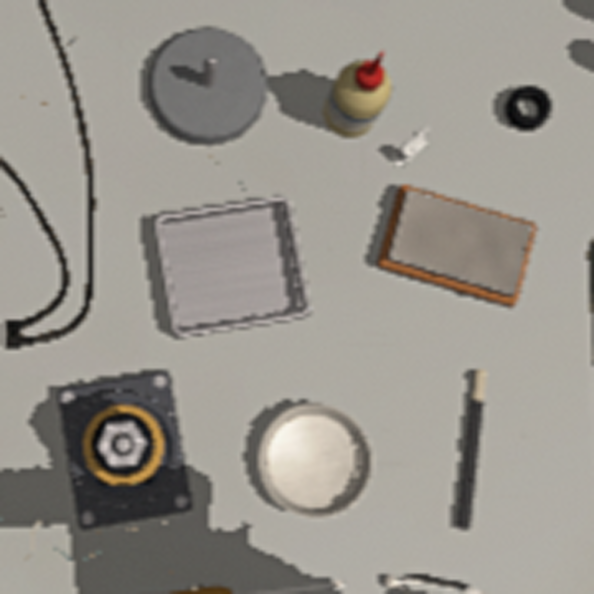

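Candidates: the stack's nut, knob and washer at (277,265) in the top view. The knob wanted is the one on the post. The black ring at (399,162) is a smaller look-alike, and the two navy cones and the bottle are not part of the job. The crop confirms hex nut, black knob and brass washer on the dark rectangular base. Next I move to look with the wrist camera.

The manual's scale: shifts go in units of 50 mm and turns go in units of 0.1 rad. Converting my numbers, -0.045 m is -0.9, 0.165 m is 3.3, 0.333 rad is 3.33.

```bash
echo '[[[3.3,-1.53,-0.9],[0,0,3.33],0.085],[[3.3,-1.53,-0.9],[0,0,3.33],0.085],[[3.3,-1.53,-0.9],[0,0,3.33],0.085],[[3.3,-1.53,-0.9],[0,0,3.33],0.085],[[3.3,-1.53,-0.9],[0,0,3.33],0.085]]' | python3 -m pendant
echo '[[[2.62,-2.53,-0.9],[0,0,0],0.085],[[2.62,-2.53,-0.9],[0,0,0],0.085],[[2.62,-2.53,-0.9],[0,0,0],0.085],[[2.62,-2.53,-0.9],[0,0,0],0.085],[[2.62,-2.53,-0.9],[0,0,0],0.085]]' | python3 -m pendant
echo '[[[0,0,0],[0,0,0],0.085],[[0,0,0],[0,0,0],0.085]]' | python3 -m pendant
python3 - <<'E'
from h import *
import pickle
s,im=snap('wrist','w1'); pickle.dump(s,open('w1.pkl','wb')); print(s['position'],s['tcp_rot'],s['ft_force'])
E
```

```text
time: 0.57
position: [0.3212, -0.4146, 0.2773]
tcp_rot: [-3.142, -0.001, 0.001]
ft_force: [0.3, -0.5, 0.8]
grip_width: 0.0852
finger_force: 0.0
time: 0.98
position: [0.4525, -0.2877, 0.3227]
tcp_rot: [3.141, -0.002, 0.003]
ft_force: [-0.2, 0.1, 0.1]
grip_width: 0.0851
finger_force: 0.0
time: 1.15
position: [0.4504, -0.29, 0.3213]
tcp_rot: [3.141, 0.0, 0.003]
ft_force: [-0.6, 0.0, -0.1]
grip_width: 0.085
finger_force: 0.0
[ 0.45039731 -0.2899515   0.32125977] [3.14120528e+00 2.23942610e-04 2.59395010e-03] [-0.55822519  0.0367039  -0.0956236 ]
```

View pics/w1.png

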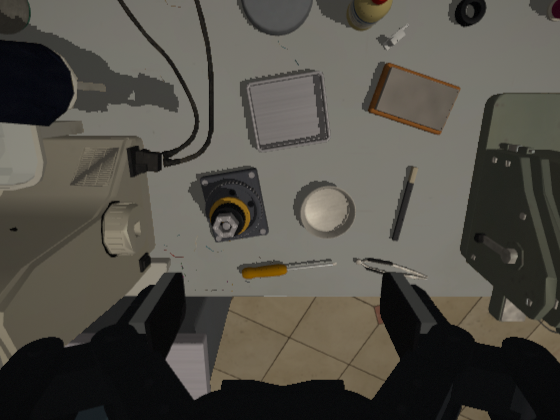

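The wrist picture shows the nut on the stack at (225,226), the dish at (327,211), the tray at (288,110), the stone at (415,98) and the wheel stand cut off at (277,8). I take a second wrist view further ahead.

```bash
echo '[[[2.6,0,0],[0,0,0],0.085],[[2.6,0,0],[0,0,0],0.085],[[2.6,0,0],[0,0,0],0.085],[[2.6,0,0],[0,0,0],0.085],[[2.6,0,0],[0,0,0],0.085]]' | python3 -m pendant
python3 - <<'E'
from h import *
import pickle
s,im=snap('wrist','w2'); pickle.dump(s,open('w2.pkl','wb')); print(s['position'],s['tcp_rot'])
snap('top','t2')
E
```

```text
time: 1.62
position: [0.5801, -0.2918, 0.3184]
tcp_rot: [-3.139, 0.003, -0.0]
ft_force: [-1.4, 0.1, -0.5]
grip_width: 0.0849
finger_force: 0.0
[ 0.58010364 -0.29175828  0.31835449] [-3.13928366e+00  3.42748904e-03 -4.53766659e-04]
```

View pics/w2.png

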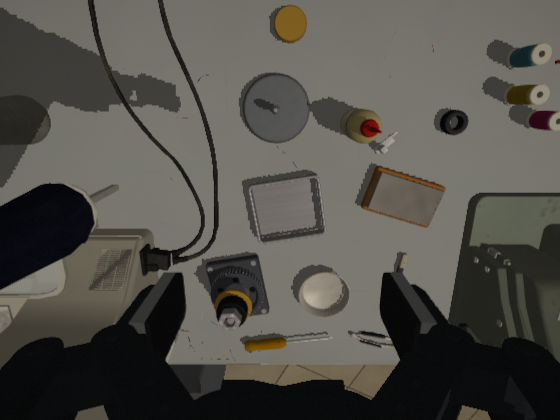

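The second view shows the nut at (231,317), the tray at (287,207), the stone at (403,197), the wheel stand at (276,107) with its pin tip near (274,111), and the dish at (323,293). Now crops of the stack for the nut, and masks for the places.

```bash
python3 - <<'E'
from h import *
import pickle
a=cv2.imread('pics/w1.png')[160:250,190:280];b=cv2.imread('pics/w2.png')[245:335,195:285]
cv2.imwrite('pics/c1.png',cv2.resize(np.hstack([a,b]),None,fx=4.4,fy=4.4,interpolation=cv2.INTER_CUBIC))
S={n:pickle.load(open(n+'.pkl','rb')) for n in('w1','w2')}
def blob(n,lo,hi,roi,sp=cv2.COLOR_BGR2HSV):
    x0,y0,x1,y1=roi; im=cv2.cvtColor(cv2.imread(f'pics/{n}.png'),sp)[y0:y1,x0:x1]
    m=cv2.inRange(im,np.array(lo),np.array(hi)); m=cv2.morphologyEx(m,cv2.MORPH_CLOSE,np.ones((3,3)))
    c=max(cv2.findContours(m,0,cv2.CHAIN_APPROX_NONE)[0],key=cv2.contourArea); h=cv2.convexHull(c)
    return c+[x0,y0],h+[x0,y0]
for n in S:
    im=cv2.cvtColor(cv2.imread(f'pics/{n}.png'),cv2.COLOR_BGR2HSV)
    pts={'w1':[(225,216),(288,110),(415,98),(327,205),(277,12),(200,100),(375,78)],'w2':[(231,307),(287,207),(403,197),(323,290),(260,120),(200,180),(372,190)]}[n]
    print(n,[im[v,u].tolist() for u,v in pts])
E
```

```text
w1 [[13, 21, 85], [10, 20, 116], [17, 45, 102], [19, 39, 156], [40, 9, 84], [23, 19, 120], [24, 20, 63]]
w2 [[15, 27, 19], [10, 19, 118], [17, 45, 103], [20, 40, 147], [30, 3, 83], [24, 21, 122], [13, 164, 59]]
```

View pics/c1.png

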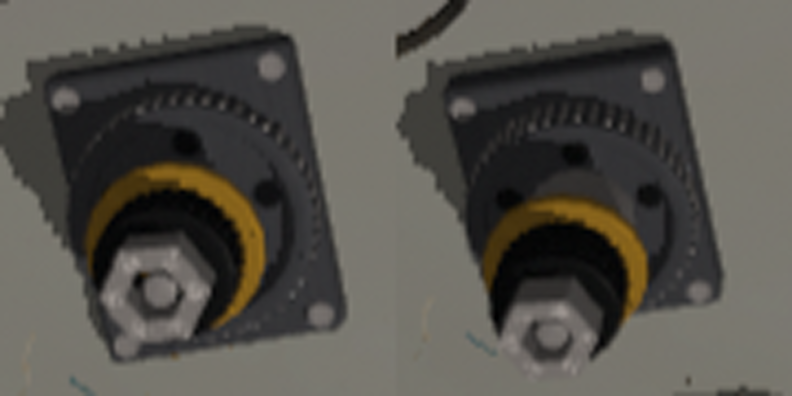

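The crops show the hex nut with its bore centred near (225.7,225.7) in w1 and (230,320.7) in w2, and black knob and brass washer under it. The base is turned about 9°. Next: masks, triangulation and the places.

```bash
cat >> h.py <<'E'
def blob(img,lo,hi,roi,k=3):
    x0,y0,x1,y1=roi; im=cv2.cvtColor(img,cv2.COLOR_RGB2HSV)[y0:y1,x0:x1]
    m=cv2.inRange(im,np.array(lo),np.array(hi)); m=cv2.morphologyEx(m,cv2.MORPH_CLOSE,np.ones((k,k)))
    c=max(cv2.findContours(m,0,cv2.CHAIN_APPROX_NONE)[0],key=cv2.contourArea); return cv2.convexHull(c)+[x0,y0]
E
python3 - <<'E'
from h import *
import pickle
S={n:pickle.load(open(n+'.pkl','rb')) for n in('w1','w2')}
I={n:cv2.imread(f'pics/{n}.png')[:,:,::-1].copy() for n in S}
N=meet([ray('wrist',(225.7,225.7),S['w1']),ray('wrist',(230,320.7),S['w2'])]);print('nut',N.round(4),'top proj',proj('top',N))
def centre(h): 
    e=cv2.fitEllipse(h); return e[0],e[1]
def show(k,lo,hi,rois,f):
    R=[]
    for n in rois:
        h=blob(I[n],lo,hi,rois[n]); uv,ax=f(h); print(k,n,np.round(uv,1),np.round(ax,1)); R.append((n,uv))
    if len(R)==2: print('  3d',meet([ray('wrist',uv,S[n]) for n,uv in R]).round(4))
    return R
rect=lambda h:(cv2.minAreaRect(h.astype(np.int32))[0],cv2.minAreaRect(h.astype(np.int32))[1:][0]+(cv2.minAreaRect(h.astype(np.int32))[2],))
show('dish',(0,30,90),(40,120,255),{'w1':(295,180,360,240),'w2':(295,265,352,318)},centre)
show('stone',(0,35,70),(30,75,160),{'w1':(360,55,470,140),'w2':(355,160,455,235)},rect)
show('holder',(0,30,40),(30,255,160),{'w1':(360,55,470,140),'w2':(355,160,455,235)},rect)
show('wst',(0,0,72),(179,12,100),{'w2':(235,65,320,150)},centre)
for n,roi in (('w1',(235,60,340,160)),('w2',(240,165,335,250))):
    x0,y0,x1,y1=roi; g=cv2.cvtColor(I[n],cv2.COLOR_RGB2GRAY)[y0:y1,x0:x1]; e=cv2.dilate(cv2.Canny(g,40,100),np.ones((3,3)))
    c=max(cv2.findContours(e,0,cv2.CHAIN_APPROX_NONE)[0],key=lambda c:cv2.contourArea(cv2.convexHull(c)));print('tray',n,cv2.minAreaRect(c+np.array([x0,y0])))
E
```

```text
nut [ 0.3879 -0.2229  0.0904] top proj [275.98618357 265.25498879]
dish w1 [327.7 212. ] [52.6 56. ]
dish w2 [323.9 294.5] [45.5 51.5]
  3d [ 0.3817 -0.352   0.0182]
stone w1 [418.3  97.9] [72.1 51.6 21.2]
stone w2 [405.9 198.7] [69.9 44.8 16.7]
  3d [ 0.5318 -0.456   0.0235]
holder w1 [413.7  99.1] [81.4 55.  19.3]
holder w2 [402.5 196.9] [76.6 47.6 17.9]
  3d [ 0.5305 -0.456   0.0097]
wst w2 [276.9 108.4] [63.9 65.9]
tray w1 ((285.20819091796875, 110.08687591552734), (79.65484619140625, 88.7864990234375), 81.32682800292969)
tray w2 ((283.4079895019531, 203.39273071289062), (73.04509735107422, 80.44548034667969), 81.38435363769531)
```

Scaled: -0.16 m is -3.2, 0.08 m is 1.6, 0.36 rad is 3.6.

```bash
echo '[[[-3.2,-1.12,1.6],[0,0,3.6],0.05],[[-3.2,-1.12,1.6],[0,0,3.6],0.05],[[-3.2,-1.12,1.6],[0,0,3.6],0.05],[[-3.2,-1.12,1.6],[0,0,3.6],0.05],[[-3.2,-1.12,1.6],[0,0,3.6],0.05]]' | python3 -m pendant
echo '[[[-0.52,-0.44,0.4],[0,0,0],0.05],[[-0.52,-0.44,0.4],[0,0,0],0.05],[[-0.52,-0.44,0.4],[0,0,0],0.05]]' | python3 -m pendant
python3 - <<'E'
from h import *
import pickle
s,im=snap('wrist','w3'); pickle.dump(s,open('w3.pkl','wb')); print(s['position'],s['tcp_rot'],s['qpos'],s['grip_width'])
uv=proj('wrist',[.388,-.223,.092],s);print(uv)
u,v=uv.astype(int); c=im[max(0,v-60):v+60,u-60:u+60][:,:,::-1]; cv2.imwrite('pics/c3.png',cv2.resize(c,None,fx=4.5,fy=4.5,interpolation=cv2.INTER_CUBIC)); print(u-60,v-60)
E
```

```text
time: 2.13
position: [0.4143, -0.2327, 0.2388]
tcp_rot: [-3.141, 0.004, -0.363]
ft_force: [-0.5, 0.5, 0.1]
grip_width: 0.0502
finger_force: 0.0
time: 2.38
position: [0.4003, -0.2036, 0.2201]
tcp_rot: [-3.141, 0.002, -0.362]
ft_force: [-0.3, 0.5, 0.4]
grip_width: 0.0499
finger_force: 0.0
[ 0.40028575 -0.20357918  0.22013824] [-3.14104757e+00  2.17558056e-03 -3.61530613e-01] [-7.35699162e-01 -9.85842354e-02  1.92001653e+00 -2.96916905e-04
  1.32238465e+00  1.19670169e+00] 0.0498785860112943
[309.8324778  203.09025701]
249 143
```

View pics/c3.png

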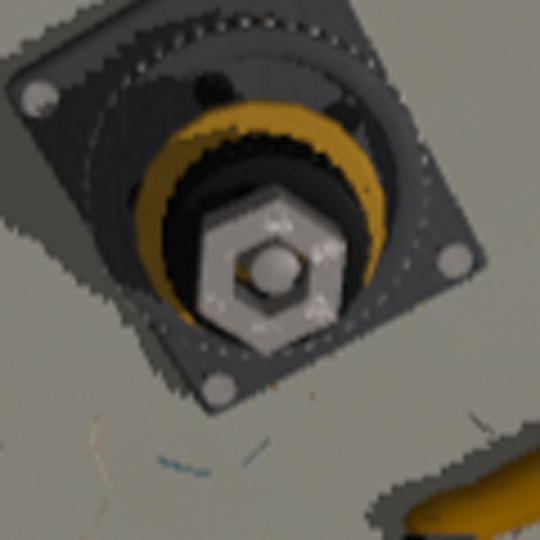

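The crop shows the nut centred at (309,203), matching the predicted (309.8,203.1). Two flats are near vertical, leaning about 4°, so the closing line needs roughly +0.06 rad.

Scaled: 0.06 rad is 0.6.

```bash
echo '[[[0,0,0],[0,0,0.6],0.045],[[0,0,0],[0,0,0.6],0.045]]' | python3 -m pendant | head -3; python3 -c "
from h import *
print(rel([.388,-.223,.083]),rel([.388,-.223,.12]))"
```

```text
time: 2.6
position: [0.404, -0.2067, 0.2231]
tcp_rot: [3.14, -0.004, -0.423]
(array([-0.0084,  0.0212,  0.1401]), None) (array([-0.0083,  0.0213,  0.1031]), None)
```

Scaled: 0.103 m is 2.06, 0.07 m is 1.4.

```bash
echo '[[[-0.16,0.42,0.7],[0,0,0],0.045],[[-0.16,0.42,1.4],[0,0,0],0.045],[[-0.16,0.42,2.06],[0,0,0],0.045],[[-0.16,0.42,2.06],[0,0,0],0.045],[[-0.16,0.42,2.06],[0,0,0],0.045]]' | python3 -m pendant; python3 -c "
from h import *
print(rel([.388,-.223,.083]))
s,im=snap('wrist','w4');print(proj('wrist',[.388,-.223,.092],s))"
```

```text
time: 3.02
position: [0.387, -0.2211, 0.118]
tcp_rot: [-3.141, 0.003, -0.42]
ft_force: [-0.0, -0.7, 0.9]
grip_width: 0.0448
finger_force: 0.0
(array([0.0018, 0.0014, 0.035 ]), None)
[285.20633466 245.70086049]
```

View pics/w4.png

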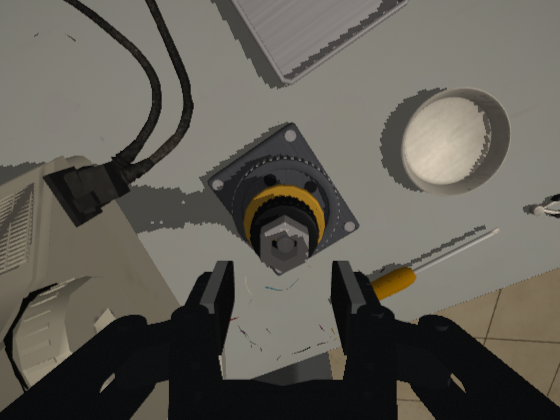

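The nut is at (286,243) between the fingers at columns 225 and 340, flats parallel to them. I descend and grip.

Scaled: 0.035 m is 0.7, 0.002 m is 0.04.

```bash
echo '[[[0.04,0.02,0.4],[0,0,0],0.045],[[0.04,0.02,0.7],[0,0,0],0.045],[[0.04,0.02,0.7],[0,0,0],0.045]]' | python3 -m pendant; echo '[[[0,0,0],[0,0,0],0],[[0,0,0],[0,0,0],0],[[0,0,0],[0,0,0],0],[[0,0,0],[0,0,0],0],[[0,0,0],[0,0,0],0]]' | python3 -m pendant 40;  echo '[[[0,0,0],[0,0,0],0],[[0,0,0],[0,0,0],0],[[0,0,0],[0,0,0],0]]' | python3 -m pendant 40
```

```text
time: 3.32
position: [0.3894, -0.2231, 0.0838]
tcp_rot: [3.141, -0.001, -0.42]
ft_force: [-0.7, 0.4, -0.9]
grip_width: 0.0448
finger_force: 0.0
time: 3.73
position: [0.3902, -0.2239, 0.0856]
tcp_rot: [3.14, -0.004, -0.42]
ft_force: [-1.1, 0.4, 8.0]
grip_width: 0.0243
finger_force: 39.6
time: 3.98
position: [0.3902, -0.2239, 0.0856]
tcp_rot: [3.14, -0.004, -0.42]
ft_force: [-0.8, 0.7, 7.2]
grip_width: 0.0243
finger_force: 39.6
```

Scaled: -0.15 m is -3, -0.14 m is -2.8.

```bash
echo '[[[0,0,-0.4],[0,0,0],0],[[0,0,-1.2],[0,0,0],0],[[0,0,-2],[0,0,0],0],[[0,0,-2.8],[0,0,0],0],[[0,0,-3],[0,0,0],0]]' | python3 -m pendant; python3 -c "
from h import *
s,im=snap('wrist','w5')
print(rel([.382,-.352,.2]))"
```

```text
time: 4.4
position: [0.3915, -0.2251, 0.2414]
tcp_rot: [3.137, -0.012, -0.42]
ft_force: [0.1, -2.0, -0.4]
grip_width: 0.0242
finger_force: 40.4
(array([0.0425, 0.1195, 0.0419]), None)
```

View pics/w5.png

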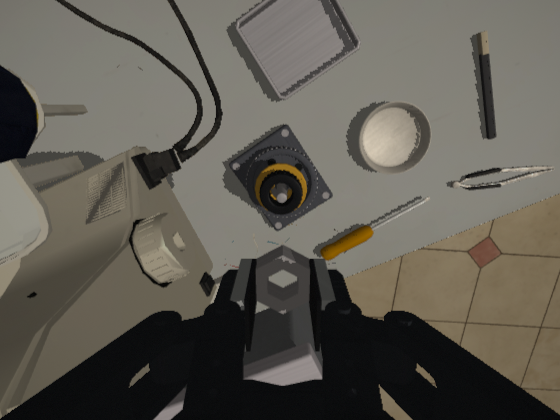

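The nut is held at (283,280), and the knob on the stack now shows at (283,190). I carry the nut to the dish.

```bash
echo '[[[0.284,0.796,0],[0,0,0],0],[[0.566,1.594,0],[0,0,0],0],[[0.85,2.39,0],[0,0,0],0],[[0.85,2.39,0],[0,0,0],0],[[0.85,2.39,0],[0,0,0],0]]' | python3 -m pendant; python3 -c "
from h import *
print(rel([.382,-.352,.022]))
s,im=snap('wrist','w6')"
```

```text
time: 4.87
position: [0.3781, -0.3509, 0.2327]
tcp_rot: [-3.141, 0.001, -0.423]
ft_force: [-0.6, 0.3, -0.5]
grip_width: 0.0244
finger_force: 40.4
(array([ 0.0041, -0.0005,  0.2107]), None)
```

View pics/w6.png

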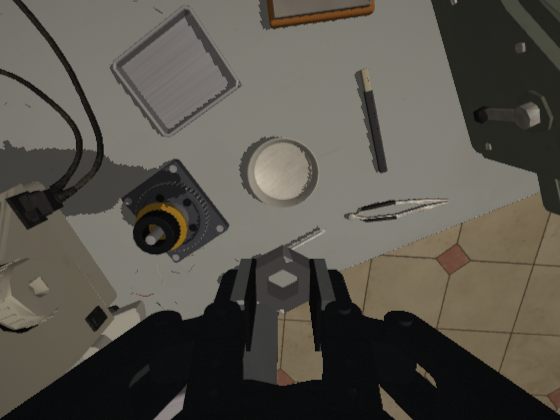

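The dish is at (282,172), straight ahead of the nut. Lowering.

Scaled: 0.004 m is 0.08, 0.17 m is 3.4.

```bash
echo '[[[0.08,0,0.8],[0,0,0],0],[[0.08,0,1.6],[0,0,0],0],[[0.08,0,2.4],[0,0,0],0],[[0.08,0,3.2],[0,0,0],0],[[0.08,0,3.4],[0,0,0],0]]' | python3 -m pendant | sed -n 2,4p; echo '[[[0,0,0.4],[0,0,0],0],[[0,0,0.76],[0,0,0],0],[[0,0,0.8],[0,0,0],0]]' | python3 -m pendant; python3 -c "
from h import *
print(rel([.382,-.352,.022]))
s,im=snap('side','s6'); cv2.imwrite('pics/s6c.png',cv2.resize(im[160:240,230:340,::-1],None,fx=6,fy=6))"
```

```text
position: [0.3799, -0.3451, 0.0574]
tcp_rot: [-3.136, 0.009, -0.419]
ft_force: [-0.6, 1.4, -0.4]
time: 5.58
position: [0.3819, -0.3484, 0.0217]
tcp_rot: [-3.139, 0.004, -0.419]
ft_force: [-0.2, 0.7, -0.5]
grip_width: 0.0246
finger_force: 40.4
(array([ 0.0016,  0.0032, -0.0003]), None)
```

View pics/s6c.png

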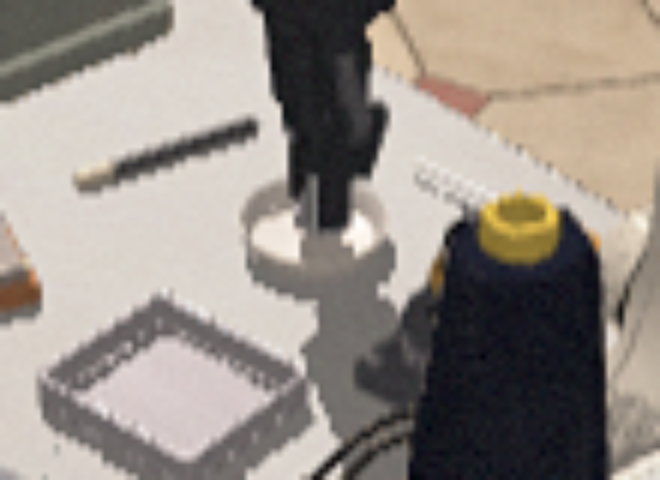

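The side crop shows the fingers and nut inside the dish. I go a little lower, release and rise.

Scaled: 0.007 m is 0.14, 0.003 m is 0.06.

```bash
echo '[[[0.02,0.06,0.14],[0,0,0],0],[[0.02,0.06,0.14],[0,0,0],0],[[0.02,0.06,0.14],[0,0,0],0.038],[[0.02,0.06,0.14],[0,0,0],0.038],[[0.02,0.06,0.14],[0,0,0],0.038]]' | python3 -m pendant; echo '[[[0,0,-0.6],[0,0,0],0.038],[[0,0,-1.4],[0,0,0],0.05],[[0,0,-2.2],[0,0,0],0.06],[[0,0,-3],[0,0,0],0.06],[[0,0,-3.8],[0,0,0],0.06]]' | python3 -m pendant; python3 -c "
from h import *
import pickle
s,im=snap('wrist','w7'); pickle.dump(s,open('w7.pkl','wb'));print(rel([.388,-.223,.25]))"
```

```text
time: 6.05
position: [0.3826, -0.3544, 0.0172]
tcp_rot: [3.141, -0.001, -0.42]
ft_force: [-0.5, 0.5, -0.6]
grip_width: 0.0381
finger_force: 0.0
time: 6.47
position: [0.382, -0.3536, 0.2087]
tcp_rot: [3.141, -0.001, -0.42]
ft_force: [0.8, -1.0, -0.6]
grip_width: 0.0598
finger_force: 0.0
(array([-0.0515, -0.1238, -0.0338]), None)
```

View pics/w7.png

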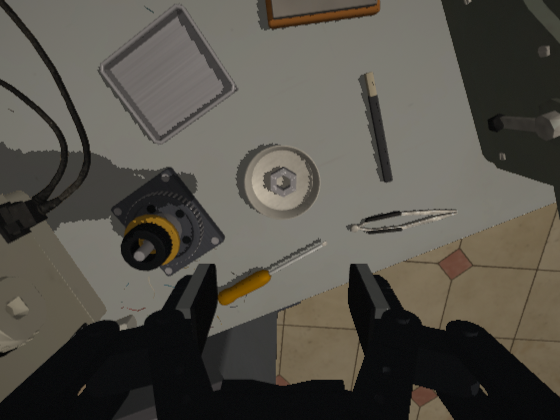

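The nut lies in the dish at (283,181). The knob and washer are at (148,242). Now over the knob, measuring by mask.

```bash
echo '[[[-0.34,-0.82,0],[0,0,0],0.06],[[-0.68,-1.64,0],[0,0,0],0.06],[[-1.03,-2.47,0],[0,0,0],0.06],[[-1.03,-2.47,0],[0,0,0],0.06],[[-1.03,-2.47,0],[0,0,0],0.06]]' | python3 -m pendant|sed -n 2,3p; python3 - <<'E'
from h import *
s,im=snap('wrist','w8')
P=[.388,-.224,.08]; u,v=proj('wrist',P,s).astype(int); roi=(u-35,v-35,u+36,v+36); print(roi)
hsv=cv2.cvtColor(im,cv2.COLOR_RGB2HSV)
for r in range(v-32,v+36,4): print(r,' '.join('%3d/%-3d'%(hsv[r,c,2],hsv[r,c,1]) for c in range(u-32,u+36,5)))
k=blob(im,(0,0,0),(179,255,26),roi); print('knob',cv2.minEnclosingCircle(k.astype(np.float32)),cv2.boundingRect(k.astype(np.int32)))
w=blob(im,(12,120,40),(32,255,255),roi); print('washer',cv2.minEnclosingCircle(w.astype(np.float32)),cv2.boundingRect(w.astype(np.int32)))
print(rel(P))
E
```

```text
position: [0.3856, -0.2176, 0.2065]
tcp_rot: [-3.141, -0.001, -0.417]
(np.int64(253), np.int64(158), np.int64(324), np.int64(229))
161  29/9    28/18   33/23   38/81  124/206 145/204 148/200 145/202 143/203  69/118  20/13   30/17   57/9    73/7  
165  31/16   31/8    42/79  145/202 117/203 117/203  93/200 120/202 147/203 146/203  70/182  58/13   37/14   68/8  
169  28/9    31/16   76/201  76/198   5/51   12/43   16/16   19/13   15/85  136/201 150/202  60/9    29/18   64/16 
173  29/18   64/183  76/195   8/32   16/0    20/13   22/12   23/11   25/10   22/0   146/204 157/201  31/16   59/13 
177  31/8    78/203  33/162  15/34   18/0    19/0    18/0    20/13   24/21   28/9    24/138 148/202  58/13   58/13 
181  30/9    77/202  10/77   17/15   18/28   21/12   54/19   34/8    18/14   22/12   35/7   143/205  43/6    55/14 
185  31/33   75/197  17/30   18/0    44/139  34/15   55/14   52/20   51/15   19/13   25/10  142/199  30/17   57/9  
189  25/0    75/194  18/14   19/13   51/15   53/19   56/18   75/20   76/198  16/0    22/0    88/180  38/60   58/13 
193  30/9    78/199  19/27   21/12  124/1
[... 515 characters left out ...]
 75/3    59/13  111/18 
213 131/21  100/23   52/20   56/5    29/9    18/14   19/27   18/14   22/0    58/9    76/3    59/13  131/21  131/19 
217 131/21  130/22   69/22   55/14   58/4    62/8    58/4    61/8    63/8    58/4    59/4   131/21  131/19  130/20 
221 130/24  131/21  124/23   65/24   59/13   57/9    58/9    58/9    59/13   72/11  131/23  130/22  131/25  131/25 
225 130/22  130/22  130/22   96/24   47/11  124/16   97/11   59/13   94/73  131/23  131/23  130/22  131/25  131/23 
knob ((286.0904846191406, 190.57424926757812), 24.59853172302246) (263, 166, 47, 50)
washer ((286.19134521484375, 185.92779541015625), 29.40150260925293) (257, 158, 59, 51)
(array([0.0036, 0.0031, 0.1268]), None)
```

```bash
echo '[[[0,0,0],[0,0,0],0.06]]' | python3 -m pendant|sed -n 2,3p; python3 - <<'E'
from h import *
s,im=snap('wrist','w9')
P=[.388,-.224,.08]; u,v=proj('wrist',P,s).astype(int); roi=(u-35,v-35,u+36,v+36)
k=cv2.boundingRect(blob(im,(0,0,0),(179,255,26),roi).astype(np.int32)); w=cv2.boundingRect(blob(im,(12,120,40),(32,255,255),roi).astype(np.int32)); print(k,w)
r=k[2]/2; K=onz('wrist',(k[0]+r-.5,k[1]+k[3]-r-.5),.08,s); print('knob',K)
r=w[2]/2; print('washer',onz('wrist',(w[0]+r-.5,w[1]+r-.5),.06,s))
print(s['position'],rel([K[0],K[1],.065]))
E
```

```text
position: [0.3859, -0.2211, 0.2068]
tcp_rot: [3.141, -0.001, -0.42]
(259, 168, 47, 50) (254, 160, 59, 52)
knob [ 0.38975972 -0.22233577  0.08      ]
washer [ 0.38869738 -0.22280794  0.06      ]
[ 0.38594257 -0.22108143  0.20679765] (array([ 0.0038, -0.0009,  0.1417]), None)
```

Scaled: 0.004 m is 0.08, 0.142 m is 2.84.

```bash
echo '[[[0.08,-0.01,0.8],[0,0,0],0.06],[[0.08,-0.01,1.6],[0,0,0],0.06],[[0.08,-0.01,2.3],[0,0,0],0.06],[[0.08,-0.01,2.76],[0,0,0],0.06],[[0.08,-0.01,2.84],[0,0,0],0.06]]' | python3 -m pendant; echo '[[[0,0,0],[0,0,0],0.06],[[0,0,0],[0,0,0],0],[[0,0,0],[0,0,0],0],[[0,0,0],[0,0,0],0],[[0,0,0],[0,0,0],0]]' | python3 -m pendant 40;  echo '[[[0,0,0],[0,0,0],0],[[0,0,0],[0,0,0],0]]' | python3 -m pendant 40
```

```text
time: 7.53
position: [0.3867, -0.2202, 0.0599]
tcp_rot: [-3.139, 0.008, -0.422]
ft_force: [-0.8, 0.1, -0.7]
grip_width: 0.06
finger_force: 0.0
time: 7.95
position: [0.3909, -0.2229, 0.0663]
tcp_rot: [3.14, -0.004, -0.42]
ft_force: [0.2, -0.9, 7.2]
grip_width: 0.0384
finger_force: 40.6
time: 8.12
position: [0.3909, -0.2229, 0.0663]
tcp_rot: [3.14, -0.004, -0.42]
ft_force: [-1.3, -1.7, 7.2]
grip_width: 0.0384
finger_force: 40.7
```

Scaled: -0.165 m is -3.3, -0.14 m is -2.8.

```bash
echo '[[[0,0,-0.4],[0,0,0],0],[[0,0,-1.2],[0,0,0],0],[[0,0,-2],[0,0,0],0],[[0,0,-2.8],[0,0,0],0],[[0,0,-3.3],[0,0,0],0]]' | python3 -m pendant;echo '[[[0,0,0],[0,0,0],0],[[0,0,0],[0,0,0],0]]' | python3 -m pendant >/dev/null; python3 - <<'E'
from h import *
import pickle
S={n:pickle.load(open(n+'.pkl','rb')) for n in('w1','w2')}
T=meet([ray('wrist',(285.2,110.1),S['w1']),ray('wrist',(283.4,203.4),S['w2'])]); print('tray',T, onz('wrist',(288,110.5),.018,S['w1']),onz('wrist',(287,207),.018,S['w2']))
# refine: tray rim corners in the present wrist view & earlier, by canny hull, with tight rois
for n,roi in (('w1',(240,64,334,156)),('w2',(244,168,331,246))):
    x0,y0,x1,y1=roi; g=cv2.cvtColor(cv2.imread(f'pics/{n}.png'),cv2.COLOR_BGR2GRAY)[y0:y1,x0:x1]; e=cv2.Canny(g,60,140); p=np.argwhere(e)[:,::-1]+[x0,y0]
    print(n,cv2.minAreaRect(p.astype(np.int32)))
print(rel([T[0],T[1],.23]))
E
```

```text
time: 8.53
position: [0.3905, -0.2221, 0.2342]
tcp_rot: [3.14, -0.006, -0.42]
ft_force: [1.8, -0.6, -0.2]
grip_width: 0.0382
finger_force: 40.6
tray [ 0.51587615 -0.29266404 -0.00589863] [ 0.51593753 -0.29658774  0.018     ] [ 0.51795726 -0.29702649  0.018     ]
w1 ((284.2294921875, 107.03457641601562), (80.00192260742188, 84.10186767578125), 79.54009246826172)
w2 ((283.320068359375, 205.51211547851562), (66.60346984863281, 75.9213638305664), 81.38435363769531)
(array([0.1435, 0.0134, 0.0022]), None)
```

```bash
python3 -c "
from h import *
print(rel([.517,-.297,.234]))"; echo '[[[0.76,0.08,0],[0,0,0],0],[[1.52,0.16,0],[0,0,0],0],[[2.28,0.24,0],[0,0,0],0],[[2.94,0.31,0],[0,0,0],0],[[2.94,0.31,0],[0,0,0],0]]' | python3 -m pendant >/dev/null;echo '[[[0,0,0],[0,0,0],0],[[0,0,0],[0,0,0],0]]' | python3 -m pendant|sed -n 2,3p; python3 -c "
from h import *
print(rel([.517,-.297,.015]))"
```

```text
(array([ 0.1463,  0.0169, -0.0018]), None)
position: [0.5162, -0.2944, 0.2271]
tcp_rot: [-3.14, 0.004, -0.42]
(array([0.0026, 0.0023, 0.212 ]), None)
```

The manual's scale: shifts go in units of 50 mm and turns go in units of 0.1 rad. Converting my numbers, 0.185 m is 3.7, 0.16 m is 3.2.

```bash
echo '[[[0.04,0.04,0.8],[0,0,0],0],[[0.04,0.04,1.6],[0,0,0],0],[[0.04,0.04,2.4],[0,0,0],0],[[0.04,0.04,3.2],[0,0,0],0],[[0.04,0.04,3.7],[0,0,0],0]]' | python3 -m pendant >/dev/null; echo '[[[0,0,0.2],[0,0,0],0],[[0,0,0.4],[0,0,0],0],[[0,0,0.48],[0,0,0],0],[[0,0,0.48],[0,0,0],0]]' | python3 -m pendant
```

```text
time: 10.03
position: [0.5186, -0.2983, 0.0211]
tcp_rot: [3.141, -0.001, -0.42]
ft_force: [-0.7, -0.3, 0.1]
grip_width: 0.0384
finger_force: 40.6
```

Scaled: 0.01 m is 0.2, 0.009 m is 0.18.

```bash
echo '[[[0,0,0.08],[0,0,0],0],[[0,0,0.14],[0,0,0],0],[[0,0,0.18],[0,0,0],0],[[0,0,0.2],[0,0,0],0],[[0,0,0.2],[0,0,0],0]]' | python3 -m pendant;echo '[[[0,0,0.02],[0,0,0],0],[[0,0,0.04],[0,0,0],0],[[0,0,0.04],[0,0,0],0]]' | python3 -m pendant
```

```text
time: 10.45
position: [0.5184, -0.2981, 0.0104]
tcp_rot: [3.142, -0.0, -0.42]
ft_force: [-0.0, 0.2, -0.7]
grip_width: 0.0381
finger_force: 40.6
time: 10.7
position: [0.5185, -0.2982, 0.0089]
tcp_rot: [3.141, -0.0, -0.42]
ft_force: [-1.5, 0.1, 3.3]
grip_width: 0.0383
finger_force: 40.9
```

Contact with the tray floor. Release and lift.

```bash
echo '[[[0,0,0],[0,0,0],0.05],[[0,0,0],[0,0,0],0.05],[[0,0,0],[0,0,0],0.05],[[0,0,0],[0,0,0],0.05]]' | python3 -m pendant;echo '[[[0,0,-0.6],[0,0,0],0.05],[[0,0,-1.4],[0,0,0],0.05],[[0,0,-2.2],[0,0,0],0.05],[[0,0,-3],[0,0,0],0.052],[[0,0,-3.8],[0,0,0],0.052]]' | python3 -m pendant >/dev/null; echo '[[[0,0,0],[0,0,0],0.052]]' | python3 -m pendant|sed -n 2,5p; python3 - <<'E'
from h import *
import pickle
s,im=snap('wrist','w10'); pickle.dump(s,open('w10.pkl','wb'))
u,v=proj('wrist',[.5185,-.298,.0225],s).astype(int); roi=(u-45,v-45,u+45,v+45)
k=cv2.boundingRect(blob(im,(0,0,0),(179,255,26),roi).astype(np.int32)); print((u,v),k); r=k[2]/2
print('knob',onz('wrist',(k[0]+r-.5,k[1]+k[3]-r-.5),.0225,s), 'expected dia px',339.8*.04/ (s['position'][2]+.1437-.0225))
# dark wheel stand
for X in ([.647,-.282,.016],[.5315,-.456,.022]): print(proj('wrist',X,s))
print(rel([.5315,-.456,.20],None))
E
```

```text
time: 11.03
position: [0.5183, -0.298, 0.0082]
tcp_rot: [-3.142, 0.0, -0.42]
ft_force: [-0.1, -0.0, -0.4]
grip_width: 0.0502
finger_force: 0.0
position: [0.5222, -0.3012, 0.2082]
tcp_rot: [3.137, -0.015, -0.42]
ft_force: [1.3, -1.0, 1.2]
grip_width: 0.0519
(np.int64(280), np.int64(189)) (261, 170, 38, 40)
knob [ 0.51804925 -0.29683806  0.0225    ] expected dia px 41.258198245750954
[207.52569814  70.82227538]
[428.74301618 110.04373346]
(array([0.073 , 0.1379, 0.0055]), None)
```

The knob stands at (0.518,-0.297), centred in the tray. Now a light touch test on the oilstone with a 52 mm opening, to learn the tip height for the washer.

Scaled: 0.138 m is 2.76, 0.073 m is 1.46, -0.1 rad is -1.

```bash
echo '[[[0.36,0.68,0],[0,0,-1],0.052],[[0.72,1.38,0],[0,0,-1],0.052],[[1.08,2.06,0],[0,0,-1],0.052],[[1.46,2.76,0],[0,0,-1],0.052],[[1.46,2.76,0],[0,0,-1],0.052]]' | python3 -m pendant >/dev/null; echo '[[[0,0,0],[0,0,0],0.052],[[0,0,0],[0,0,0],0.052]]' | python3 -m pendant|sed -n 2,3p; python3 - <<'E'
from h import *
import pickle
s,im=snap('wrist','w11'); pickle.dump(s,open('w11.pkl','wb'))
u,v=proj('wrist',[.5315,-.456,.022],s).astype(int); print(u,v); roi=(u-90,max(0,v-75),u+90,v+60)
for nm,lo,hi in (('stone',(0,35,70),(30,75,160)),('holder',(0,30,40),(30,255,160))):
    h=blob(im,lo,hi,roi); r=cv2.minAreaRect(h.astype(np.int32)); print(nm,r); b=cv2.boxPoints(r)
    q=np.array([onz('wrist',p,.022,s)[:2] for p in b]); print(' centre',onz('wrist',r[0],.022,s),'sides',np.linalg.norm(q[1]-q[0]),np.linalg.norm(q[2]-q[1]),np.degrees(np.arctan2(*(q[1]-q[0])[::-1])))
print(rel([.5315,-.456,.04]))
E
```

```text
position: [0.528, -0.4531, 0.1962]
tcp_rot: [-3.14, 0.003, -0.321]
284 180
stone ((284.4980773925781, 182.40200805664062), (55.63636779785156, 96.05996704101562), 88.87670135498047)
 centre [ 0.52969745 -0.45498248  0.022     ] sides 0.08964992723764849 0.05453996513227882 -107.20081009007939
holder ((285.0028076171875, 178.13534545898438), (64.42352294921875, 105.10218811035156), 88.80650329589844)
 centre [ 0.53350187 -0.45674264  0.022     ] sides 0.09732807855101573 0.06267568294327977 -107.14412932062048
(array([0.0043, 0.0025, 0.1569]), None)
```

Scaled: 0.04 m is 0.8, 0.16 m is 3.2.

```bash
echo '[[[0.06,0.03,0.8],[0,0,0],0.052],[[0.06,0.03,1.6],[0,0,0],0.052],[[0.06,0.03,2.4],[0,0,0],0.052],[[0.06,0.03,3.14],[0,0,0],0.052],[[0.06,0.03,3.2],[0,0,0],0.052]]' | python3 -m pendant >/dev/null; echo '[[[0,0,0],[0,0,0],0.052],[[0,0,0.06],[0,0,0],0.052],[[0,0,0.12],[0,0,0],0.052],[[0,0,0.18],[0,0,0],0.052],[[0,0,0.18],[0,0,0],0.052]]' | python3 -m pendant
```

```text
time: 13.05
position: [0.5318, -0.457, 0.0311]
tcp_rot: [3.14, -0.002, -0.32]
ft_force: [0.4, 0.6, 0.5]
grip_width: 0.0523
finger_force: 0.0
```

```bash
echo '[[[0,0,0.04],[0,0,0],0.052],[[0,0,0.08],[0,0,0],0.052],[[0,0,0.08],[0,0,0],0.052]]' | python3 -m pendant; echo '[[[0,0,0.03],[0,0,0],0.052],[[0,0,0.06],[0,0,0],0.052],[[0,0,0.06],[0,0,0],0.052]]' | python3 -m pendant
```

```text
time: 13.3
position: [0.5309, -0.4562, 0.0252]
tcp_rot: [-3.142, 0.0, -0.32]
ft_force: [0.6, 0.4, -0.2]
grip_width: 0.0519
finger_force: 0.0
time: 13.55
position: [0.5309, -0.456, 0.0218]
tcp_rot: [-3.141, 0.001, -0.32]
ft_force: [-0.2, 0.5, -0.4]
grip_width: 0.0515
finger_force: 0.0
```

Scaled: 0.003 m is 0.06, 0.0015 m is 0.03.

```bash
echo '[[[0,0,0.03],[0,0,0],0.052],[[0,0,0.06],[0,0,0],0.052],[[0,0,0.06],[0,0,0],0.052]]' | python3 -m pendant; echo '[[[0,0,0.02],[0,0,0],0.052],[[0,0,0.04],[0,0,0],0.052],[[0,0,0.04],[0,0,0],0.052]]' | python3 -m pendant;
```

```text
time: 13.8
position: [0.5309, -0.456, 0.0188]
tcp_rot: [-3.141, 0.001, -0.32]
ft_force: [-0.8, 0.2, -0.7]
grip_width: 0.0518
finger_force: 0.0
time: 14.05
position: [0.531, -0.4562, 0.0187]
tcp_rot: [-3.142, 0.0, -0.32]
ft_force: [-3.7, 2.9, 8.5]
grip_width: 0.0517
finger_force: 4.5
```

Tips touch the stone (z 0.022) at TCP 0.0187, so at this opening they sit about 3.5 mm behind the TCP. Back to the stack for the washer.

Scaled: -0.2 m is -4, -0.16 m is -3.2.

```bash
echo '[[[0,0,-0.8],[0,0,0],0.062],[[0,0,-1.6],[0,0,0],0.062],[[0,0,-2.4],[0,0,0],0.062],[[0,0,-3.2],[0,0,0],0.062],[[0,0,-4],[0,0,0],0.062]]' | python3 -m pendant >/dev/null
echo '[[[-0.6,-0.5,0],[0,0,0],0.062],[[-1.2,-1,0],[0,0,0],0.062],[[-1.8,-1.5,0],[0,0,0],0.062],[[-2.4,-2,0],[0,0,0],0.062],[[-3,-2.5,0],[0,0,0],0.062]]' | python3 -m pendant >/dev/null
echo '[[[-0.6,-0.52,0],[0,0,0],0.062],[[-1.16,-1.02,0],[0,0,0],0.062],[[-1.16,-1.02,0],[0,0,0],0.062],[[-1.16,-1.02,0],[0,0,0],0.062]]' | python3 -m pendant
cat >> h.py <<'E'
def washer(P,nm,z=.06):
    s,im=snap('wrist',nm); u,v=proj('wrist',P,s).astype(int); h=blob(im,(12,120,35),(32,255,255),(u-45,v-45,u+45,v+45),5)
    e=cv2.fitEllipse(h); w=cv2.boundingRect(h.astype(np.int32)); W=onz('wrist',e[0],z,s); print((u,v),e,w,'washer',W); return s,im,W
E
python3 - <<'E'
from h import *
s,im,W=washer([.3887,-.2228,.06],'w12'); print(s['position'],rel([W[0],W[1],.051]))
E
```

```text
time: 15.22
position: [0.3885, -0.2223, 0.2176]
tcp_rot: [3.141, -0.001, -0.319]
ft_force: [0.2, -0.5, 0.6]
grip_width: 0.0622
finger_force: 0.0
(np.int64(283), np.int64(189)) ((282.68115234375, 188.32318115234375), (55.225101470947266, 56.48869705200195), 83.18993377685547) (255, 161, 56, 56) washer [ 0.38962651 -0.22260231  0.06      ]
[ 0.38853262 -0.22230153  0.21762623] (array([-0.0004, -0.0013,  0.167 ]), None)
```

Scaled: 0.155 m is 3.1, 0.145 m is 2.9.

```bash
echo '[[[0,-0.02,0.8],[0,0,0],0.062],[[0,-0.02,1.6],[0,0,0],0.062],[[0,-0.02,2.4],[0,0,0],0.062],[[0,-0.02,2.9],[0,0,0],0.062],[[0,-0.02,3.1],[0,0,0],0.062]]' | python3 -m pendant >/dev/null; echo '[[[0,0,0.08],[0,0,0],0.062],[[0,0,0.16],[0,0,0],0.062],[[0,0,0.2],[0,0,0],0.062],[[0,0,0.2],[0,0,0],0.062]]' | python3 -m pendant
```

```text
time: 16.02
position: [0.3904, -0.2238, 0.0534]
tcp_rot: [3.14, -0.002, -0.32]
ft_force: [0.7, 0.4, 0.0]
grip_width: 0.0617
finger_force: 0.0
```

Scaled: 0.002 m is 0.04, -0.001 m is -0.02.

```bash
echo '[[[-0.02,0,0.04],[0,0,0],0.062],[[-0.02,0,0.04],[0,0,0],0.062]]' | python3 -m pendant|sed -n 2,4p; echo '[[[0,0,0],[0,0,0],0],[[0,0,0],[0,0,0],0],[[0,0,0],[0,0,0],0],[[0,0,0],[0,0,0],0],[[0,0,0],[0,0,0],0]]' | python3 -m pendant 40; echo '[[[0,0,-0.08],[0,0,0],0],[[0,0,-0.24],[0,0,0],0],[[0,0,-0.4],[0,0,0],0]]' | python3 -m pendant
```

```text
position: [0.3889, -0.2229, 0.0511]
tcp_rot: [3.141, -0.002, -0.32]
ft_force: [-0.4, -0.1, 0.1]
time: 16.6
position: [0.3889, -0.2228, 0.0516]
tcp_rot: [3.141, -0.001, -0.32]
ft_force: [-2.2, 1.3, 9.9]
grip_width: 0.0492
finger_force: 39.9
time: 16.85
position: [0.3883, -0.2223, 0.0709]
tcp_rot: [-3.141, 0.0, -0.32]
ft_force: [0.5, -0.2, -0.7]
grip_width: 0.0491
finger_force: 41.4
```

Scaled: -0.155 m is -3.1, -0.12 m is -2.4.

```bash
echo '[[[0,0,-0.8],[0,0,0],0],[[0,0,-1.6],[0,0,0],0],[[0,0,-2.4],[0,0,0],0],[[0,0,-3.1],[0,0,0],0],[[0,0,-3.1],[0,0,0],0]]' | python3 -m pendant >/dev/null
echo '[[[0.6,0.5,0],[0,0,0],0],[[1.2,1,0],[0,0,0],0],[[1.8,1.5,0],[0,0,0],0],[[2.4,2,0],[0,0,0],0],[[3,2.5,0],[0,0,0],0]]' | python3 -m pendant  >/dev/null
echo '[[[0.58,0.5,0],[0,0,0],0],[[1.16,1,0],[0,0,0],0],[[1.16,1,0],[0,0,0],0],[[1.16,1,0],[0,0,0],0]]' | python3 -m pendant
python3 - <<'E'
from h import *
s=state();R,p=tool(s); P=p-R[:,2]*.007
s,im,W=washer(P,'w13',P[2]); print(P,s['position'],rel([.5305,-.4555,.03])); cv2.imwrite('pics/w13c.png',im[:,:,::-1])
E
```

```text
time: 18.02
position: [0.5306, -0.4551, 0.2232]
tcp_rot: [-3.14, 0.002, -0.321]
ft_force: [-0.3, -0.0, -1.2]
grip_width: 0.0491
finger_force: 41.8
(np.int64(283), np.int64(278)) ((282.50262451171875, 277.1099548339844), (108.12285614013672, 114.48331451416016), 87.45834350585938) (238, 233, 90, 90) washer [ 0.53157072 -0.45515839  0.23020531]
[ 0.53059464 -0.45507997  0.23020531] [ 0.53058179 -0.45506457  0.22320533] (array([0.0009, 0.0017, 0.1942]), None)
```

Scaled: 0.185 m is 3.7, 0.16 m is 3.2.

```bash
echo '[[[0,0.02,0.8],[0,0,0],0],[[0,0.02,1.6],[0,0,0],0],[[0,0.02,2.4],[0,0,0],0],[[0,0.02,3.2],[0,0,0],0],[[0,0.02,3.7],[0,0,0],0]]' | python3 -m pendant >/dev/null; echo '[[[0,0,0.08],[0,0,0],0],[[0,0,0.16],[0,0,0],0],[[0,0,0.2],[0,0,0],0],[[0,0,0.2],[0,0,0],0]]' | python3 -m pendant
```

```text
time: 18.82
position: [0.5316, -0.456, 0.0333]
tcp_rot: [3.139, -0.004, -0.32]
ft_force: [0.4, -0.1, -0.2]
grip_width: 0.0489
finger_force: 41.8
```

Scaled: 0.01 m is 0.2, 0.008 m is 0.16.

```bash
echo '[[[0,0,0.06],[0,0,0],0],[[0,0,0.12],[0,0,0],0],[[0,0,0.16],[0,0,0],0],[[0,0,0.2],[0,0,0],0],[[0,0,0.2],[0,0,0],0]]' | python3 -m pendant; echo '[[[0,0,0.02],[0,0,0],0],[[0,0,0.04],[0,0,0],0],[[0,0,0.04],[0,0,0],0]]' | python3 -m pendant
```

```text
time: 19.23
position: [0.5302, -0.4547, 0.0198]
tcp_rot: [-3.141, 0.001, -0.32]
ft_force: [0.5, 0.4, -0.3]
grip_width: 0.0489
finger_force: 41.8
time: 19.48
position: [0.5306, -0.4551, 0.0197]
tcp_rot: [3.141, -0.0, -0.32]
ft_force: [-2.7, 1.7, 7.3]
grip_width: 0.0493
finger_force: 42.6
```

Contact on the stone. Release, lift and check.

Scaled: -0.001 m is -0.02.

```bash
echo '[[[0,0,-0.02],[0,0,0],0.062],[[0,0,-0.02],[0,0,0],0.062],[[0,0,-0.02],[0,0,0],0.062],[[0,0,-0.02],[0,0,0],0.062]]' | python3 -m pendant|tail -2; echo '[[[0,0,-0.6],[0,0,0],0.062],[[0,0,-1.4],[0,0,0],0.062],[[0,0,-2.2],[0,0,0],0.062],[[0,0,-3],[0,0,0],0.062],[[0,0,-3.8],[0,0,0],0.062]]' | python3 -m pendant >/dev/null; echo '[[[0,0,0],[0,0,0],0.062],[[0,0,0],[0,0,0],0.062]]' | python3 -m pendant|sed -n 2,3p; python3 - <<'E'
from h import *
s,im,W=washer([.5305,-.455,.028],'w14',.028); print(s['position'],'px dia expect',339.8*.052/(s['position'][2]+.1437-.028)*.9)
u,v=proj('wrist',[.5305,-.455,.022],s).astype(int)
h=blob(im,(0,35,70),(30,75,160),(u-80,max(0,v-60),u+80,v+60)); r=cv2.minAreaRect(h.astype(np.int32)); print('stone',r,onz('wrist',r[0],.022,s))
R,p=tool(s); print('S axes',np.round(R[:2,:2],3))
E
```

```text
grip_width: 0.0622
finger_force: 0.0
position: [0.5319, -0.4566, 0.2137]
tcp_rot: [3.138, -0.006, -0.32]
(np.int64(281), np.int64(185)) ((282.7544250488281, 180.80247497558594), (59.01469421386719, 442.73321533203125), 88.797607421875) (236, 151, 90, 61) washer [ 0.5343142  -0.45809424  0.028     ]
[ 0.53187116 -0.45656599  0.21372049] px dia expect 48.27459217310427
stone ((307.5572204589844, 184.43528747558594), (53.410194396972656, 39.92524337768555), 86.49646759033203) [ 0.52158904 -0.48035307  0.022     ]
S axes [[ 0.949 -0.315]
 [-0.315 -0.949]]
```

```bash
python3 - <<'E'
from h import *
im=cv2.imread('pics/w14.png')[:,:,::-1].copy(); s=state(); u,v=281,185
h=cv2.cvtColor(im,cv2.COLOR_RGB2HSV)
for n,lo in (('a',(17,185,35)),('b',(16,150,35))):
    b=blob(im,lo,(32,255,255),(u-50,v-50,u+50,v+50),5); e=cv2.fitEllipse(b); print(e,cv2.boundingRect(b.astype(np.int32)),onz('wrist',e[0],.028,s))
hol=blob(im,(0,30,40),(32,255,170),(u-75,max(0,v-60),u+75,v+50),5); r=cv2.minAreaRect(hol.astype(np.int32)); print(r, onz('wrist',r[0],.018,s))
E
```

```text
((280.5326843261719, 184.5296630859375), (49.72016525268555, 50.36201858520508), 77.30253601074219) (256, 160, 50, 50) [ 0.53042031 -0.45310243  0.028     ]
((280.6272888183594, 184.6064453125), (50.760093688964844, 51.2363166809082), 123.00927734375) (255, 159, 52, 51) [ 0.53031757 -0.45316638  0.028     ]
((281.18963623046875, 180.70553588867188), (61.031494140625, 99.09725952148438), 88.49256896972656) [ 0.53174409 -0.45419369  0.018     ]
```

The washer lies as a round (flat) ring at (280.5,184.5), about 1 mm from the stone's middle. Now over the wheel stand to locate the pin.

Scaled: -0.178 m is -3.56, -0.04 m is -0.8, -0.32 rad is -3.2.

```bash
echo '[[[-0.08,-0.72,-0.4],[0,0,-1.1],0.062],[[-0.16,-1.44,-0.8],[0,0,-2.2],0.062],[[-0.24,-2.16,-0.8],[0,0,-3.2],0.062],[[-0.32,-2.88,-0.8],[0,0,-3.2],0.062],[[-0.38,-3.56,-0.8],[0,0,-3.2],0.062]]' | python3 -m pendant >/dev/null; echo '[[[0,0,0],[0,0,0],0.062],[[0,0,0],[0,0,0],0.062]]' | python3 -m pendant|sed -n 2,3p; python3 - <<'E'
from h import *
import pickle
s,im=snap('wrist','w15'); pickle.dump(s,open('w15.pkl','wb')); print(s['position'])
u,v=proj('wrist',[.647,-.282,.04],s).astype(int); print(u,v)
b=blob(im,(0,0,72),(179,14,104),(u-60,max(0,v-60),u+60,v+60),5); e=cv2.fitEllipse(b); print(e,onz('wrist',e[0],.016,s))
c=im[max(0,v-60):v+60,u-60:u+60][:,:,::-1]; print(u-60,max(0,v-60)); cv2.imwrite('pics/c15.png',cv2.resize(c,None,fx=4,fy=4,interpolation=cv2.INTER_CUBIC))
h=cv2.cvtColor(im,cv2.COLOR_RGB2HSV); eu,ev=np.array(e[0]).astype(int)
for r in range(ev-24,ev+26,3): print(r,' '.join('%3d'%h[r,c,2] for c in range(eu-30,eu+31,3)))
E
```

```text
position: [0.5682, -0.2775, 0.2471]
tcp_rot: [-3.139, 0.003, 0.003]
[ 0.5681655  -0.27750892  0.24708248]
288 98
((289.4906921386719, 97.69845581054688), (76.91582489013672, 82.68304443359375), 9.703453063964844) [ 0.64797327 -0.28323567  0.016     ]
228 38
73  75  87  87  87  88  88  88  89  89  89  88  88  89  88  89  89  88  90  91  90  73
76  86  86  87  86  87  86  88  90  90  88  87  90  89  89  89  89  89  91  92  91  89
79  86  87  87  86  87  87  87  88  88  88  89  89  89  90  91  90  90  92  93  92  91
82  87  88  88  87  89  87  87  88  88  88  88  89  91  90  91  92  90  90  92  91  92
85  87  87  74  88  89  88  89  88  89  89  88  89  90  91  91  91  91  90  90  91  92
88  87  47  47  48  47  52  89  88  89  89  88  88  90  91  91  91  90  90  90  91  92
91  88  66  46  47  47  47  47  52  75  89  88  87  91  91  90  89  90  90  91  92  94
94  87  87  63  46  46  46  46  46  47  65  59  86  90  91  91  91  91  91  92  93  93
97  87  87  87  87  87  47  46  46  47  58 118  89  90  90  92  91  91  92  92  92  94
100  86  89  88  88  88  87  88  83  46  57 123  93  90  91  92  92  92  93  92  92  93
103  87  89  89  88  89  89  87  87  89  63  74  89  90  91  91  91  91  92  93  93  94
106  88  88  89  88  90  89  89  89  89  90  90  90  91  92  91  91  90  92  93  94  95
109  89  88  88  88  90  90  90  89  90  90  89  90  91  91  91  91  91  93  95  94  94
112  89  88  89  90  90  90  90  89  90  88  89  90  92  92  92  93  93  94  95  95  93
115  88  87  89  90  90  90  90  90  89  90  91  92  91  92  93  93  93  94  94  94  95
118  87  88  88  89  89  90  90  90  90  90  91  93  93  91  92  93  93  95  95  95  95
121  84  88  89  88  90  90  90  91  91  90  91  92  92  93  92  92  95  94  94  94  82
```

Scaled: -0.18 m is -3.6, -0.055 m is -1.1.

```bash
echo '[[[-0.76,-0.24,0],[0,0,0],0.055],[[-1.52,-0.48,0],[0,0,0],0.055],[[-2.28,-0.72,0],[0,0,0],0.055],[[-3.04,-0.94,0],[0,0,0],0.055],[[-3.6,-1.1,0.4],[0,0,0],0.055]]' | python3 -m pendant >/dev/null; echo '[[[0,0,0],[0,0,0],0.055],[[0,0,0],[0,0,0],0.055]]' | python3 -m pendant|sed -n 2,3p; python3 - <<'E'
from h import *
import pickle
S={n:pickle.load(open(n+'.pkl','rb')) for n in('w15','w2')}
print('base',meet([ray('wrist',(276.9,108.4),S['w2']),ray('wrist',(289.5,97.7),S['w15'])]).round(4),'pin',onz('wrist',(289.5,99.3),.055,S['w15']).round(4), onz('wrist',(274,111),.062,S['w2']).round(4), 'meet',meet([ray('wrist',(274,111),S['w2']),ray('wrist',(289.5,99.3),S['w15'])]).round(4))
s,im=snap('wrist','w16'); pickle.dump(s,open('w16.pkl','wb')); print(s['position'])
u,v=proj('wrist',[.388,-.2228,.054],s).astype(int); print(u,v)
h=cv2.cvtColor(im,cv2.COLOR_RGB2HSV)
for r in range(v-32,v+34,3): print(r,' '.join('%3d'%h[r,c,2] for c in range(u-33,u+34,3)))
E
```

```text
position: [0.3862, -0.2249, 0.2274]
tcp_rot: [-3.139, 0.003, -0.003]
base [ 0.6478 -0.2832  0.0229] pin [ 0.6462 -0.2826  0.055 ] [ 0.6457 -0.2808  0.062 ] meet [ 0.6463 -0.2818  0.0933]
[ 0.38618016 -0.22489517  0.22741417]
281 183
151  31  30  34  47  59  59  56  50  61  58  23  21  24  62  62  59  52  55  60  63  49  62  59
154  30  36  41  58  62  53  50  48  50  59  21  20  21  61  61  58  61  61  50  60  64  45  61
157  30  33  57  61  39  30  31  30  30  28  35  25  48  60  61  60  62  61  61  48  59  64  58
160  34  54  61  48  30  31  29  32  29  28  35  44  57  59  60  60  62  62  60  31  55  64  73
163  44  30  29  30  30  32  30  31  57  54  54  55  54  54  57  58  60  60  59  62  31  59  69
166  31  31  30  29  25  30  31  48  54  64  93 117 103  87  60  63  57  59  33  23  52  51  65
169  31  29  30   9   8  18  33  52 104 126 129 132 128 129 129  92  70  56  21  23  23  32  62
172  55  48  30   8   8  14  49 118 127 129 108  82 102 111 129 133 117  61  30  23  44  30  56
175  58  66  30  23  21  30  59  68  63  41  51  53  54  31  72 127 143  74  58  61  57  30  56
178
[... 544 characters left out ...]
 131  24  50  29  31  59  66
196  66  49  58  64  47  56  18  49 123 124 114 123 128 126 126 128  22  21  29  26  55  63  86
199  68  35  56  62  54  44  32  19  36 104 123 123 123 122 105  57  34  28  26  55  60  70  63
202  68  41  58  56  60  58  31  54  56  59  58  59  58  58  56  33  29  28  56  60  68  63  61
205  68  57  59  58  62  60  62  49  31  42  49  52  29  48  26  28  50  60  60  59  62  64  75
208  68  65  55  58  57  70  59  59  61  60  55  50  47  55  57  60  60  65  61  64  61  62 101
211 121  68  48  57  57  57  60  59  62  58  60  58  59  58  58  60  80  62  60  64  61  61  60
214 125  68  42  84 121  62  59  59  58  57  67 100  60  70  60  59  59  68  81 103 120 130 131
```

```bash
python3 - <<'E'
from h import *
import pickle
s=pickle.load(open('w16.pkl','rb')); H=onz('wrist',(282.8,183),.054,s); print(H,s['position'],rel([H[0],H[1],.034]))
E
echo '[[[0.04,0,0.8],[0,0,0],0.055],[[0.04,0,1.6],[0,0,0],0.055],[[0.04,0,2.4],[0,0,0],0.055],[[0.04,0,3],[0,0,0],0.055],[[0.04,0,3.4],[0,0,0],0.055]]' | python3 -m pendant >/dev/null; echo '[[[0,0,0.2],[0,0,0],0.055],[[0,0,0.3],[0,0,0],0.055],[[0,0,0.3],[0,0,0],0.055]]' | python3 -m pendant; python3 -c "
from h import *
print(rel([.388,-.224,.034]))"
```

```text
[ 0.38820101 -0.22401402  0.054     ] [ 0.38618016 -0.22489517  0.22741417] (array([ 0.0004, -0.002 ,  0.1949]), None)
time: 22.38
position: [0.391, -0.2257, 0.044]
tcp_rot: [-3.141, 0.0, -0.0]
ft_force: [-0.4, 0.2, 0.0]
grip_width: 0.0549
finger_force: 0.0
(array([-0.003 , -0.0017,  0.01  ]), None)
```

```bash
echo '[[[-0.04,-0.03,0.1],[0,0,0],0.055],[[-0.04,-0.03,0.2],[0,0,0],0.055],[[-0.04,-0.03,0.2],[0,0,0],0.055]]' | python3 -m pendant; echo '[[[0,0,0],[0,0,0],0],[[0,0,0],[0,0,0],0],[[0,0,0],[0,0,0],0],[[0,0,0],[0,0,0],0],[[0,0,0],[0,0,0],0]]' | python3 -m pendant 70; echo '[[[0,0,-0.1],[0,0,0],0],[[0,0,-0.3],[0,0,0],0],[[0,0,-0.6],[0,0,0],0]]' | python3 -m pendant
```

```text
time: 22.63
position: [0.3887, -0.2237, 0.0345]
tcp_rot: [3.141, -0.001, -0.0]
ft_force: [-0.6, -0.5, -0.3]
grip_width: 0.0549
finger_force: 0.0
time: 23.05
position: [0.3889, -0.2239, 0.0354]
tcp_rot: [3.141, -0.001, -0.0]
ft_force: [-2.0, 0.4, 5.9]
grip_width: 0.0337
finger_force: 68.9
time: 23.3
position: [0.3877, -0.2227, 0.0643]
tcp_rot: [-3.14, 0.002, -0.0]
ft_force: [-0.2, -0.6, -1.8]
grip_width: 0.0338
finger_force: 69.8
```

Scaled: -0.185 m is -3.7, -0.16 m is -3.2.

```bash
echo '[[[0,0,-0.8],[0,0,0],0],[[0,0,-1.6],[0,0,0],0],[[0,0,-2.4],[0,0,0],0],[[0,0,-3.2],[0,0,0],0],[[0,0,-3.7],[0,0,0],0]]' | python3 -m pendant
echo '[[[0.7,0.16,0],[0,0,0],0],[[1.4,0.32,0],[0,0,0],0],[[2.1,0.48,0],[0,0,0],0],[[2.8,0.64,0],[0,0,0],0],[[3.5,0.8,0],[0,0,0],0]]' | python3 -m pendant >/dev/null
echo '[[[0.7,0.16,0],[0,0,0],0],[[1.4,0.32,0],[0,0,0],0],[[1.68,0.38,0],[0,0,0],0],[[1.68,0.38,0],[0,0,0],0],[[1.68,0.38,0],[0,0,0],0]]' | python3 -m pendant
python3 - <<'E'
from h import *
s,im=snap('wrist','w17'); print(rel([.647,-.2825,.10]))
R,p=tool(s); print('hub expect',proj('wrist',p-R[:,2]*.0186,s),'stand',proj('wrist',[.647,-.2825,.062],s))
E
```

```text
time: 23.72
position: [0.3893, -0.2241, 0.2547]
tcp_rot: [3.137, -0.004, -0.0]
ft_force: [0.2, -0.3, -1.0]
grip_width: 0.0337
finger_force: 70.3
time: 24.55
position: [0.6473, -0.2821, 0.249]
tcp_rot: [-3.141, 0.001, 0.0]
ft_force: [-0.8, -0.9, -1.6]
grip_width: 0.034
finger_force: 70.3
(array([0.0005, 0.0005, 0.1492]), None)
hub expect [284.21836501 293.17401103] stand [283.76388027 182.44458146]
```

View pics/w17.png

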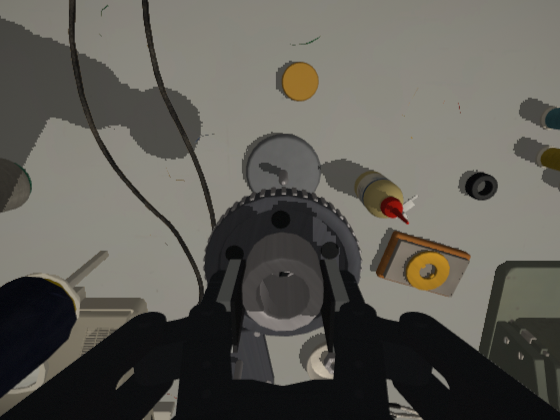

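The wheel is held level. The stand is at (283,168) and its pin tip at (283,184), matching the predicted (283.8,182.4). The bottle at (380,195) is clear, and the washer is on the stone at (429,270). Lowering.

```bash
echo '[[[0,0,0.8],[0,0,0],0],[[0,0,1.6],[0,0,0],0],[[0,0,2.4],[0,0,0],0],[[0,0,3.1],[0,0,0],0],[[0,0,3.1],[0,0,0],0]]' | python3 -m pendant >/dev/null; echo '[[[0,0,0],[0,0,0],0],[[0,0,0],[0,0,0],0]]' | python3 -m pendant; python3 -c "
from h import *
print(rel([.647,-.2825,.038]))"
```

```text
time: 25.18
position: [0.6483, -0.2835, 0.0976]
tcp_rot: [3.14, -0.003, -0.001]
ft_force: [1.2, -0.5, -0.1]
grip_width: 0.0334
finger_force: 70.4
(array([-0.0015, -0.0011,  0.0596]), None)
```

```bash
echo '[[[-0.02,-0.02,0.24],[0,0,0],0],[[-0.02,-0.02,0.48],[0,0,0],0],[[-0.02,-0.02,0.72],[0,0,0],0],[[-0.02,-0.02,0.96],[0,0,0],0],[[-0.02,-0.02,1.12],[0,0,0],0]]' | python3 -m pendant; echo '[[[0,0,0.02],[0,0,0],0],[[0,0,0.04],[0,0,0],0],[[0,0,0.04],[0,0,0],0]]' | python3 -m pendant
```

```text
time: 25.6
position: [0.6455, -0.2809, 0.036]
tcp_rot: [-3.14, 0.002, -0.0]
ft_force: [-0.6, 0.5, -2.1]
grip_width: 0.0337
finger_force: 70.3
time: 25.85
position: [0.6463, -0.2813, 0.0357]
tcp_rot: [-3.141, 0.001, -0.0]
ft_force: [-0.7, 0.7, -2.5]
grip_width: 0.0335
finger_force: 70.4
```

```bash
echo '[[[0,0,0],[0,0,0],0],[[0,0,0.02],[0,0,0],0],[[0,0,0.04],[0,0,0],0],[[0,0,0.04],[0,0,0],0]]' | python3 -m pendant
```

```text
time: 26.18
position: [0.6467, -0.2816, 0.0355]
tcp_rot: [3.141, -0.0, -0.0]
ft_force: [-3.3, 2.3, 5.7]
grip_width: 0.0341
finger_force: 71.1
```

Seated on the base, at the expected TCP height of 0.0355. Release and lift clear.

Scaled: -0.18 m is -3.6, -0.14 m is -2.8.

```bash
echo '[[[0,0,0],[0,0,0],0.055],[[0,0,0],[0,0,0],0.055],[[0,0,0],[0,0,0],0.055],[[0,0,0],[0,0,0],0.055]]' | python3 -m pendant|tail -2; echo '[[[0,0,-0.4],[0,0,0],0.055],[[0,0,-1.2],[0,0,0],0.055],[[0,0,-2],[0,0,0],0.055],[[0,0,-2.8],[0,0,0],0.055],[[0,0,-3.6],[0,0,0],0.055]]' | python3 -m pendant >/dev/null
echo '[[[-0.7,0,-0.4],[0,0,0],0.055],[[-1.4,0,-0.8],[0,0,0],0.055],[[-2,0,-1.2],[0,0,0],0.055],[[-2,0,-1.2],[0,0,0],0.055],[[-2,0,-1.2],[0,0,0],0.055]]' | python3 -m pendant |sed -n 2,4p
python3 - <<'E'
from h import *
s,im=snap('wrist','w18'); snap('top','t18'); print(s['position'],proj('wrist',[.647,-.282,.054],s))
t=cv2.imread('pics/t18.png')[130:310,240:420]; w=cv2.imread('pics/w18.png')
cv2.imwrite('pics/fin.png',np.hstack([cv2.resize(w,(480,360)),cv2.resize(t[10:],(320,360),interpolation=cv2.INTER_CUBIC)]))
E
```

```text
grip_width: 0.055
finger_force: 0.0
position: [0.5463, -0.2822, 0.2765]
tcp_rot: [3.139, -0.003, -0.002]
ft_force: [0.8, 0.2, -0.7]
[ 0.54630412 -0.28224969  0.27654714] [282.38133535  77.25060919]
```

View pics/fin.png

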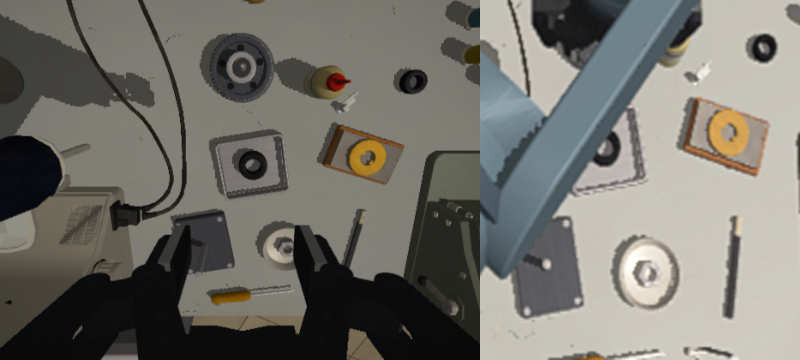

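The final picture shows the wheel flat on the stand with the pin in its bore at (240,68). The knob stands in the tray at (252,164), the washer is flat on the middle of the stone at (367,157), and the nut is in the dish at (645,272). The post is bare and the gripper touches nothing.

```bash
echo '[[[0,0,0],[0,0,0],0.055],[[0,0,0],[0,0,0],0.055]]' | python3 -m pendant | head -1; python3 -c "
from workcell import *
print(sign_off())"
```

```text
time: 27.62
the job is handed in; nothing more can be done
None
```

The job is done and handed in at 27.6 s of the 120 s allowed: the nut is in the dish, the knob stands in the tray, the washer lies flat on the oilstone, and the hand wheel is flat on its stand over the pin.

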